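Open a gear reducer's captive filler cap

TASK

Open the oil filler of the gear reducer: unscrew the captive cap on its leaning neck anticlockwise until its thread lets go, then swing it up and over on its hinge until it stands open, square to the neck's mouth or further. Let go of it there, and leave the tin, spanner, bush, bolt and bearing lying around it where they are.

Things in the scene. Friction and masses are not known exactly. Their poses are not given: they have to be found in the camera images.
- gearbox: grey cast gear reducer, bolted down, 190 x 150 mm foot, housing 105 mm high; origin under the middle of its foot, x roughly to the robot's left, y roughly towards the robot, z up. A 44 mm round filler neck rises from its top, leaning 35 degrees from vertical towards -x (the robot's right); its mouth's middle lies at (-52, 0, 145) mm. A steel output shaft sticks out behind, to y = -106 mm, 55 mm up
- cap_grip (a point): middle of the wing bar across the top of the aluminium screw cap: bar 56 mm long, 12 mm thick, 26 mm high; this point is 13 mm above the cap's flat top and 13 mm below the bar's top. x along the bar, y across its thickness, z out along the cap's axis (cap shut: the neck's axis, 35 degrees from vertical)
- cap: the cap, 60 mm across, its flat top 6 mm above this origin; axes as cap_grip. Turns about z, 0.15 N m friction, not rising. A coarse thread of under one turn holds it down: it starts 1.7 to 4.2 rad short of a firm stop in the unscrewing turn (anticlockwise from outside). At the stop, and 0.4 rad before it, it is free to lift; the bar is then in line with the strap, square to the hinge pin
- hinge_pin (a point): middle of the steel hinge pin of the cap's strap, on the upper (+x) side of the neck, 48 mm from the cap's axis, level with the mouth; fixed to the gearbox, same axes as the gearbox: the pin lies along y
- strap (a joint): angle of the dark steel strap, whose ring carries the cap, about the hinge pin: 0 shut on the neck, growing as the cap swings up and over the pin (a positive turn about the gearbox's y axis), 1.57 square to the mouth, at most 1.95. Stiff hinge (0.1 N m): it stays where it is left
- grease_tin: round grease tin, 69 mm across, 63 mm high, standing loose to the right of the gearbox; origin under its middle. Bystander
- spanner: combination spanner, 194 mm long, 9 mm thick, lying in front of the gearbox; origin under its middle. Bystander
- bush: grey steel bush, 33 mm across, 38 mm high, standing to the left of the gearbox; origin under its middle. Bystander
- bolt: hex bolt, 52 mm long, 19 mm head, lying to the right of the gearbox; origin under its middle. Bystander
- bearing: ball bearing, 62 mm across, 18 mm thick, lying flat to the left of the gearbox; origin under its middle. Bystander

How it is judged:
At the end, for the whole second after the job is handed in: The strap stands at least 1.4 rad (80 degrees) open, at rest and released (value of joint strap above 1.4 rad and velocity of joint strap between -0.1 and 0.1 rad/s); the robot touches nothing.
It fails at once if a bystander (tin, spanner, bush, bolt or bearing) was moved more than 25 mm (distance of any of grease_tin, spanner, bush, bolt, bearing from where it was at the start of the episode above 0.025 m).
It also fails if it takes over 67 s, if anything falls off the work surface, if the arm or the gripper's body presses on something with over 40 N, if the wrist force passes 120 N, or if a joint passes its speed limit or range.

ROBOT

A 6-joint arm with a two-finger parallel gripper is mounted at the origin on a cart in front of the work surface, level with it; the furniture and walls round the work are solid. World frame = base frame: x ahead of the robot, y to its left, z up, the work surface at z = 0. Lengths are in m, angles in rad, forces in N, time in s.
With the tool pointing down it reaches from about 0.35 to 0.875 m from the base axis. Payload 4.2 kg.
Tool frame: the origin (TCP) lies at the very end of the fingers, on their centre line; the grasp point (between the pads) lies 19 mm behind it (grasp_offset is the distance from the TCP to the grasp point, in m); z points along the fingers, y is the line along which they close (so a half turn about z gives the same grasp; the last joint's range is limited). The gripper opens to 85 mm and grips with 20 to 120 N. Pads are 22 mm wide; open, the fingers measure 114 mm over their backs; the gripper's body (76 mm by 85 mm) begins 54 mm behind the grasp point. The pads swing forward as they close: fully open they stand 13 mm farther back than shut.
Start: joints at [1.498, 0.385, 0.008, 0, -1.194, -0.259], TCP at [0.204, 0.591, 0.231] pointing down, gripper open.
Joint ranges: [-3.14, 3.14], [-1.21, 2.06], [-1.07, 1.41], [-3.16, 2.05], [-2.99, -0.16], [-3.1, 3.1]. Speed limits (rad/s): [2.79, 2.79, 3.14, 3.14, 3.14, 3.14].

INTERFACE

Orientations are given as a 3x3 rotation matrix whose columns are the frame's x, y, z axes.
In Python, from cell import sense, read_camera, calibration, hand_in, grasp_offset gives the robot as it stands.
- The arm moves only by the shell command python3 -m handwheel 'ROWS' [FORCE]. ROWS is JSON, a list of rows, each a list of 7 numbers: the finger opening in cm, from 0 to 8.54, then the shift along the tool's x, y, z in cm, then the turn, a rotation vector about the tool's x, y, z in degrees. A call has exactly 8 rows; each row shifts and turns the commanded pose from where the row before left it, along the tool's axes as they then stand; what a row does not reach is not made up. A row lasts 1/8 s, in which the tool goes at most 62.5 mm and 10.7 degrees, less where a joint would pass 70% of its speed; a pose out of reach is approached as far as the arm can. A call with a gripper value outside its range is refused whole. The fingers move at their own pace and stop on an object; FORCE is the grip in N (left out, the last holds). Time passes only in rows, so rows that do not move let the fingers close, or fill a call up. It gives the time, the measured TCP pose, the force, the opening and the grip force at its end, in the units of the state.
- sense(): the state, without advancing time (a new reading comes with each control period).
- read_camera(name): name is "side" or "top"; returns the picture (480x640x3 uint8, red, green, blue); there is no depth.
- calibration(name): a dict with "fx", "fy", "cx", "cy" (pixels), "R" (3x3) and "t" (3): a world point X has camera coordinates R X + t. Camera axes: x right, y down, z forward; pixel columns grow to the right and rows downward; lengths in m; the calibration is good to about 2 mm. A picture is of the moment at which its call begins. calibration takes no time and is no camera call.
- hand_in(): hands the job in; it is judged then, once.
The state is a dict: "clock": time; "joints": joint angles; "joint_velocities": joint speeds; "effort": joint torques, N m; "position": TCP position; "tool_rot": TCP orientation; "contact_force": force on the tool from outside, world axes, zero at the start; "wrist_torque": the same for the moment, N m; "width": opening from 0.0 (shut) to 1.0 (fully open); "finger_force": force on a finger pad.
Only numpy, scipy, OpenCV 4.12 (cv2) and the standard library are available. Lean on these libraries where they do the work, as an engineer would, in place of code of your own. Each camera call takes 0.05 s, during which the arm holds its last target. There are 200 camera calls.

## Working session

There is one attempt and no reset: what is moved stays moved. The work goes in short steps, Python scripts to look and compute and a shell command to move; the robot and the scene stay as the last step left them, time stands still between calls to the robot, and variables do not carry over. Pictures are saved under pics/ and viewed, at most 10 in all, crops included, and the job is handed in when it is done.

```bash
mkdir -p pics; ls; python3 - <<'E'
from cell import *
import cv2,numpy as np
for n in("side","top"):
    im=read_camera(n); cv2.imwrite(f"pics/{n}0.png",im[:,:,::-1]); c=calibration(n)
    print(n,c["fx"],c["cx"],c["cy"],(-np.array(c["R"]).T@c["t"]).round(3),np.array(c["R"]).round(2).tolist())
s=sense();print(s["clock"],s["position"],np.round(s["tool_rot"],3).tolist(),s["width"],grasp_offset)
E
```

```text
pics
side 495.2439041593925 316.683742507988 238.92546155420854 [0.644 0.511 0.762] [[-0.98, 0.19, -0.02], [0.15, 0.68, -0.72], [-0.12, -0.71, -0.7]]
top 517.0374350046807 316.2585775191137 238.39721408010823 [ 0.458 -0.126  0.979] [[-0.03, -1.0, -0.02], [-0.99, 0.03, -0.11], [0.11, 0.02, -0.99]]
0.1 [0.20340897 0.5904126  0.23033516] [[0.945, -0.326, -0.001], [-0.326, -0.945, -0.002], [0.0, 0.002, -1.0]] 1.0042651578573838 0.0187
```

View pics/side0.png

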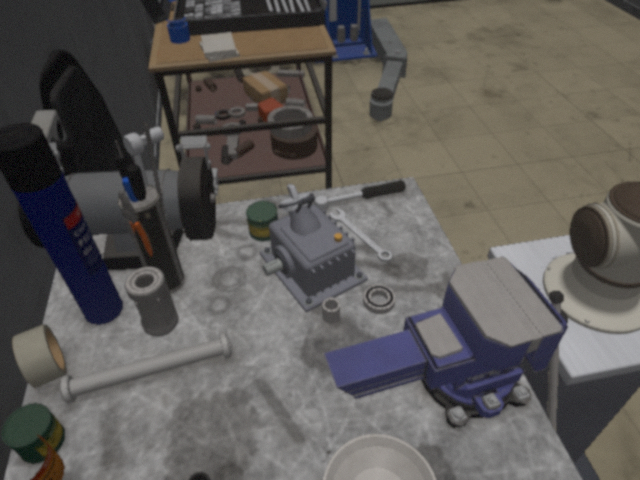

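View pics/top0.png

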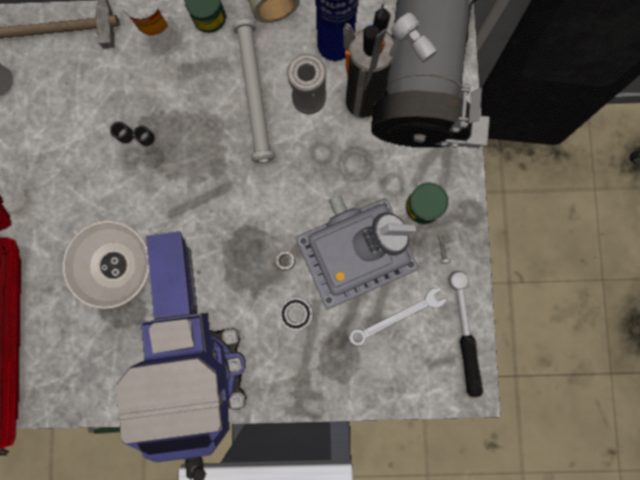

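The side view shows the gearbox at about (310,255) and the cap at about (300,205). The top view has the gearbox at (357,250), cap at (393,235), tin at (427,203), and the vise to the left. The arm is out of view. I'll enlarge crops of both next.

```bash
python3 - <<'E'
import cv2,numpy as np
a=cv2.imread("pics/side0.png")[170:320,240:400]; b=cv2.imread("pics/top0.png")[180:310,290:460]
cv2.imwrite("pics/sc.png",cv2.resize(a,None,fx=4,fy=4,interpolation=cv2.INTER_CUBIC)); cv2.imwrite("pics/tc.png",cv2.resize(b,None,fx=4,fy=4,interpolation=cv2.INTER_CUBIC))
E
```

```text
(no output)
```

View pics/sc.png

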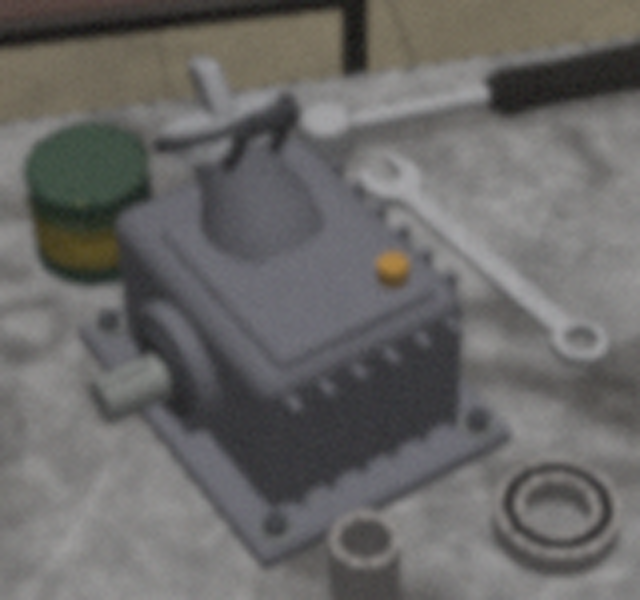

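View pics/tc.png

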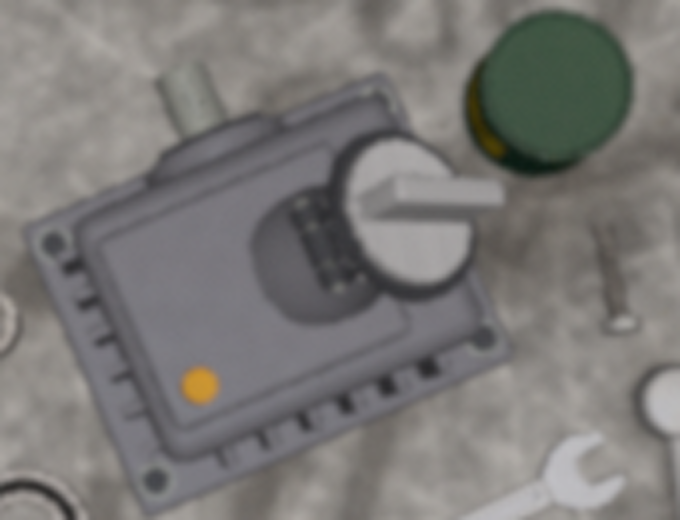

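```bash
cat > m.py <<'E'
import numpy as np
from cell import calibration
C={n:calibration(n) for n in("side","top")}
def proj(n,X):
    c=C[n]; p=np.atleast_2d(X)@np.array(c["R"]).T+np.array(c["t"])
    return np.c_[c["fx"]*p[:,0]/p[:,2]+c["cx"],c["fy"]*p[:,1]/p[:,2]+c["cy"]]
def Rz(a):
    return np.array([[np.cos(a),-np.sin(a),0],[np.sin(a),np.cos(a),0],[0,0,1]])
s,c=np.sin(np.radians(35)),np.cos(np.radians(35))
RC=np.array([[c,0,-s],[0,1,0],[s,0,c]])  # neck frame in gearbox
M=np.array([-.052,0,.145])
E
python3 - <<'E'
from m import *
from scipy.optimize import least_squares
T=lambda p:np.array(p)/4+[290,180]
S=lambda p:np.array(p)/4+[240,170]
ft=[[.095,.075],[-.095,.075],[.095,-.075],[-.095,-.075]]; it=T([[150,515],[512,355],[25,232],[382,75]])
fs=[[.095,-.075],[.095,.075],[-.095,-.075]]; is_=S([[268,563],[508,432],[82,330]])
bar=T([[400,172],[400,197],[503,183],[503,207]])
barm=np.array([[-.028,-.006,0],[-.028,.006,0],[.028,-.006,0],[.028,.006,0]])
def model(q):
    x,y,yaw,zf,phi,h=q
    G=lambda P:np.atleast_2d(P)@Rz(yaw).T+[x,y,0]
    add=lambda f:np.c_[np.array(f),np.full(len(f),zf)]
    B=(barm+[0,0,h])@Rz(phi).T@RC.T+M
    return G,add,G(B)
def res(q,sg):
    G,add,B=model(q)
    Bi=proj("top",B); 
    cs=S([[205,62]])  # side: outer bar end top middle
    r=[proj("top",G(add(ft)))-it,proj("side",G(add(fs)))-is_]
    b=min(([Bi-bar,Bi[[1,0,3,2]]-bar]),key=lambda e:(e**2).sum())
    r+=[b,.5*(proj("side",B[2:].mean(0))-cs)]
    return np.concatenate(r).ravel()
for ph in(0,1.57,3.14,4.71):
    f=least_squares(res,[.5,-.2,-1.2,.01,ph,.03],args=(1,));f2=least_squares(res,[.5,-.2,1.9,.01,ph,.03],args=(1,))
    f=min((f,f2),key=lambda a:a.cost); print(f.cost,f.x.round(4))
    if ph==0 or f.cost<best.cost: best=f
print(res(best.x,1).reshape(-1,2).round(1).tolist()); q=best.x; np.save("q.npy",q)
G,add,B=model(q); print("bar",B.mean(0),"axis",Rz(q[2])@RC[:,2])
E
```

```text
11.588440466729828 [ 5.3260e-01 -1.8430e-01  1.9573e+00  1.9000e-03  2.7854e+00  2.9100e-02]
11.58844046681336 [ 5.3260e-01 -1.8430e-01 -4.3259e+00  1.9000e-03  2.7854e+00  2.9100e-02]
11.588440466732933 [ 5.3260e-01 -1.8430e-01  1.9573e+00  1.9000e-03  2.7854e+00  2.9100e-02]
11.58844046680026 [ 5.3260e-01 -1.8430e-01  1.9573e+00  1.9000e-03  2.7854e+00  2.9100e-02]
[[-0.2, 1.8], [1.7, 0.7], [-0.9, -0.3], [0.9, -1.1], [-1.0, 0.9], [1.4, 0.4], [-1.9, 0.3], [-1.5, -0.4], [-0.3, 0.6], [0.0, -0.3], [1.3, 0.7], [-0.8, -0.8]]
bar [ 0.55851331 -0.24790369  0.16881259] axis [ 0.21620279 -0.53126856  0.81915204]
```

```bash
cat > h.py <<'E'
from m import *
from cell import sense
from scipy.spatial.transform import Rotation as Ro
q=np.load("q.npy"); Rg=Rz(q[2]); RN=Rg@RC; P0=Rg@M+[q[0],q[1],0]; AX=RN[:,2]
HP=P0+RN[:,0]*.048
def capR(phi,flip=0):   # tool orientation gripping bar at cap angle phi
    b=RN@Rz(phi); y=b[:,1]*(-1 if flip else 1); z=-b[:,2]
    return np.c_[np.cross(y,z),y,z]
def twist(R0,p0,R1,p1,N):
    w=Ro.from_matrix(R0.T@R1).as_rotvec()/N; d=R0.T@(p1-p0)
    S=sum(Ro.from_rotvec(w*k).as_matrix() for k in range(N))
    v=np.linalg.solve(S,d); return np.r_[v*100,np.degrees(w)].round(2)
def now():
    s=sense(); return np.array(s["tool_rot"]),np.array(s["position"]),s
E
python3 - <<'E'
from h import *
R,p,s=now()
print("P0",P0,"AX",AX,"HP",HP)
for f in(0,1):
    T=capR(q[4],f); print(f,T.round(2).tolist(), twist(R,p,T,P0+.1*AX,1))
w=np.array([.42,.28,.43]); print("via",R.T@(w-p)*100, R.T@(np.array([.5,-.3,.36])-w)*100)
E
```

```text
P0 [ 0.55222834 -0.23245982  0.145     ] AX [ 0.21620279 -0.53126856  0.81915204] HP [ 0.5374074  -0.19604077  0.17253167]
0 [[0.03, 0.98, -0.22], [0.84, 0.09, 0.53], [0.54, -0.2, -0.82]] [  63.57   70.74    0.49   39.75   10.15 -106.81]
1 [[-0.03, -0.98, -0.22], [-0.84, -0.09, 0.53], [-0.54, 0.2, -0.82]] [ 63.57  70.74   0.49   9.22 -36.1   66.94]
via [ 30.5946288   22.32695026 -19.92016537] [26.46533294 52.21211012  7.10504811]
```

```bash
python3 -m handwheel '[[8.5,0,0,-5,0,0,0],[8.5,0,0,-5,0,0,0],[8.5,0,0,-5,0,0,0],[8.5,0,0,-5,0,0,0],[8.5,4.5,3.2,0,0,0,0],[8.5,4.5,3.2,0,0,0,0],[8.5,4.5,3.2,0,0,0,0],[8.5,4.5,3.2,0,0,0,0]]'; python3 -m handwheel '[[8.5,4.5,3.2,0,0,0,0],[8.5,4.5,3.2,0,0,0,0],[8.5,4.5,3.2,0,0,0,0],[8.5,2.5,5.2,0,0,0,0],[8.5,2.5,5.2,0,0,0,0],[8.5,2.5,5.2,0,0,0,0],[8.5,2.5,5.2,0,0,0,0],[8.5,2.5,5.2,0,0,0,0]]'; python3 - <<'E'
from h import *
R,p,s=now()
print(p,np.round(s["joints"],3),R.round(2).tolist())
for f in(0,1):
    T=capR(q[4],f); print(f,twist(R,p,T,P0+.12*AX,16))
E
```

```text
clock: 1.1
position: [0.3326, 0.4096, 0.4309]
tool_rot: [[0.946, -0.325, -0.0], [-0.325, -0.946, -0.001], [-0.0, 0.001, -1.0]]
contact_force: [0.7, -0.2, 0.9]
width: 0.993
finger_force: 0.0
clock: 2.1
position: [0.4615, -0.0118, 0.4311]
tool_rot: [[0.946, -0.325, -0.0], [-0.325, -0.946, 0.0], [-0.0, -0.0, -1.0]]
contact_force: [-0.0, 0.6, -0.5]
width: 0.995
finger_force: 0.0
[ 0.46150142 -0.01183823  0.43111514] [ 0.328  0.02   0.028 -0.    -1.579  0.912] [[0.95, -0.33, -0.0], [-0.33, -0.95, 0.0], [-0.0, -0.0, -1.0]]
0 [-0.55  2.52  0.6   2.48  0.63 -6.67]
1 [ 2.26  0.62  0.59  0.57 -2.25  4.19]
```

```bash
python3 -m handwheel '[[8.5,2.26,0.62,0.59,0.57,-2.25,4.19],[8.5,2.26,0.62,0.59,0.57,-2.25,4.19],[8.5,2.26,0.62,0.59,0.57,-2.25,4.19],[8.5,2.26,0.62,0.59,0.57,-2.25,4.19],[8.5,2.26,0.62,0.59,0.57,-2.25,4.19],[8.5,2.26,0.62,0.59,0.57,-2.25,4.19],[8.5,2.26,0.62,0.59,0.57,-2.25,4.19],[8.5,2.26,0.62,0.59,0.57,-2.25,4.19]]'; python3 -m handwheel '[[8.5,2.26,0.62,0.59,0.57,-2.25,4.19],[8.5,2.26,0.62,0.59,0.57,-2.25,4.19],[8.5,2.26,0.62,0.59,0.57,-2.25,4.19],[8.5,2.26,0.62,0.59,0.57,-2.25,4.19],[8.5,2.26,0.62,0.59,0.57,-2.25,4.19],[8.5,2.26,0.62,0.59,0.57,-2.25,4.19],[8.5,2.26,0.62,0.59,0.57,-2.25,4.19],[8.5,2.26,0.62,0.59,0.57,-2.25,4.19]]'; python3 - <<'E'
from h import *
R,p,s=now()
print(p,np.round(s["joints"],3),R.round(2).tolist())
T=capR(q[4],1); print(twist(R,p,T,P0+.12*AX,1))
E
```

```text
clock: 3.1
position: [0.5767, -0.1438, 0.358]
tool_rot: [[0.569, -0.797, -0.203], [-0.759, -0.604, 0.243], [-0.316, 0.016, -0.949]]
contact_force: [-0.2, 0.7, -0.3]
width: 0.998
finger_force: 0.0
clock: 4.1
position: [0.5779, -0.2951, 0.2429]
tool_rot: [[-0.038, -0.976, -0.216], [-0.842, -0.086, 0.533], [-0.538, 0.202, -0.818]]
contact_force: [0.1, -0.3, -0.1]
width: 0.999
finger_force: 0.0
[ 0.57789789 -0.29506241  0.24292151] [-0.429  0.691  0.589 -0.431 -1.91   0.402] [[-0.04, -0.98, -0.22], [-0.84, -0.09, 0.53], [-0.54, 0.2, -0.82]]
[ 0.08 -0.01 -0.1   0.02  0.1  -0.22]
```

```bash
python3 -m handwheel '[[8.5,0,0,0,0,0,10],[8.5,0,0,0,0,0,10],[8.5,0,0,0,0,0,10],[8.5,0,0,0,0,0,10],[8.5,0,0,0,0,0,10],[8.5,0,0,0,0,0,10],[8.5,0,0,0,0,0,10],[8.5,0,0,0,0,0,10]]'; python3 -m handwheel '[[8.5,0,0,0,0,0,10],[8.5,0,0,0,0,0,10],[8.5,0,0,0,0,0,10],[8.5,0,0,0,0,0,10],[8.5,0,0,0,0,0,10],[8.5,0,0,0,0,0,10],[8.5,0,0,0,0,0,10],[8.5,0,0,0,0,0,10]]';  python3 -m handwheel '[[8.5,0,0,0,0,0,10],[8.5,0,0,0,0,0,10],[8.5,0,0,1,0,0,0],[8.5,0,0,1,0,0,0],[8.5,0,0,1,0,0,0],[8.5,0,0,1,0,0,0],[8.5,0,0,1,0,0,0],[8.5,0,0,0,0,0,0]]'; python3 - <<'E'
from h import *
import cv2
from cell import read_camera
R,p,s=now()
print(p,np.round(s["joints"],3))
T=capR(q[4],0); print(twist(R,p,T,P0+.07*AX,1),"rest to",twist(R,p,T,P0+.009*AX,1))
a=read_camera("side")[150:300,230:390]; b=read_camera("top")[170:320,310:470]
v=np.hstack([cv2.resize(i,(400,375),interpolation=cv2.INTER_CUBIC) for i in(a,b)]); cv2.imwrite("pics/g1.png",v[:,:,::-1])
E
```

```text
clock: 5.1
position: [0.5779, -0.2945, 0.2436]
tool_rot: [[-0.968, -0.129, -0.217], [-0.228, 0.816, 0.532], [0.108, 0.564, -0.819]]
contact_force: [-0.1, 0.4, -0.7]
width: 0.994
finger_force: 0.0
clock: 6.1
position: [0.5779, -0.2945, 0.2436]
tool_rot: [[-0.295, 0.93, -0.217], [0.764, 0.366, 0.532], [0.574, -0.009, -0.819]]
contact_force: [0.7, -0.5, 0.1]
width: 0.994
finger_force: 0.0
clock: 7.1
position: [0.5669, -0.2675, 0.2027]
tool_rot: [[0.035, 0.975, -0.217], [0.842, 0.088, 0.532], [0.538, -0.201, -0.819]]
contact_force: [0.1, -0.2, 0.3]
width: 0.999
finger_force: 0.0
[ 0.56689834 -0.26745996  0.20269034] [-0.401  0.67   0.449 -0.427 -1.791 -2.711]
[-0.2   0.03 -0.1  -0.06 -0.03 -0.05] rest to [-0.2   0.04  6.   -0.06 -0.03 -0.05]
```

View pics/g1.png

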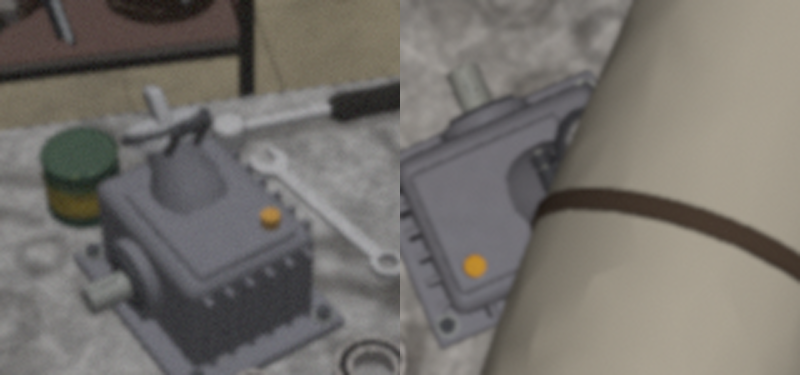

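Top: the arm covers the cap. The side crop shows no gripper, which is odd, so I'll check the projection and the whole side picture.

```bash
python3 - <<'E'
from h import *
import cv2
from cell import read_camera
R,p,s=now()
print(s["clock"],proj("side",p),proj("side",p-R[:,2]*.15),proj("top",p),proj("side",P0),proj("top",P0))
for n in("side",):
    cv2.imwrite("pics/s2.png",read_camera(n)[:,:,::-1])
E
```

```text
7.2 [[283.26317476 164.99755335]] [[255.29085833  87.85384161]] [[419.5677204  218.41174785]] [[295.59605537 199.18729913]] [[391.50207161 233.62957888]]
```

View pics/s2.png

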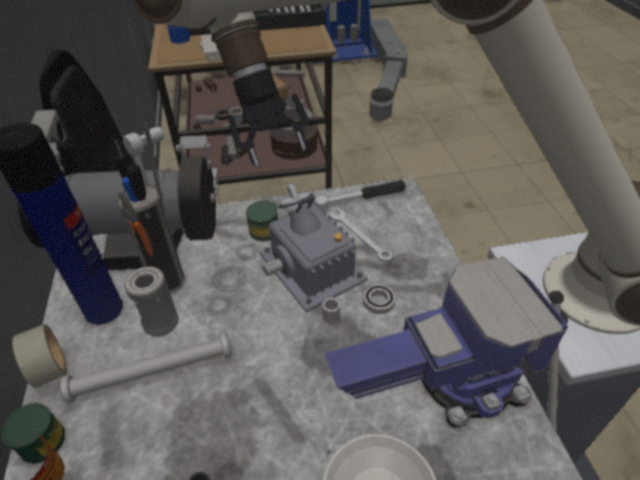

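The gripper hangs around (255,120), with a fingertip at about (256,163). I predicted the TCP at (283,165), so I need a closer crop.

```bash
python3 - <<'E'
from h import *
import cv2
a=cv2.imread("pics/s2.png")[60:210,200:350]
a=cv2.resize(a,None,fx=4,fy=4,interpolation=cv2.INTER_CUBIC)
R,p,s=now()
for k in(-.0425,0,.0425):
  for d in (0,.013,):
    u=proj("side",p+R[:,1]*k-R[:,2]*d)[0]; print(k,d,u,(u-[200,60])*4)
cv2.imwrite("pics/s3.png",a)
E
```

```text
-0.0425 0 [304.00972454 157.36764883] [416.03889817 389.4705953 ]
-0.0425 0.013 [301.73440165 150.88663461] [406.93760661 363.54653843]
0 0 [283.20619541 164.90258154] [332.82478164 419.61032618]
0 0.013 [280.86258177 158.43163529] [323.45032706 393.72654118]
0.0425 0 [262.31921928 172.46773834] [249.27687711 449.87095338]
0.0425 0.013 [259.906784   166.00699333] [239.62713598 424.02797333]
```

View pics/s3.png

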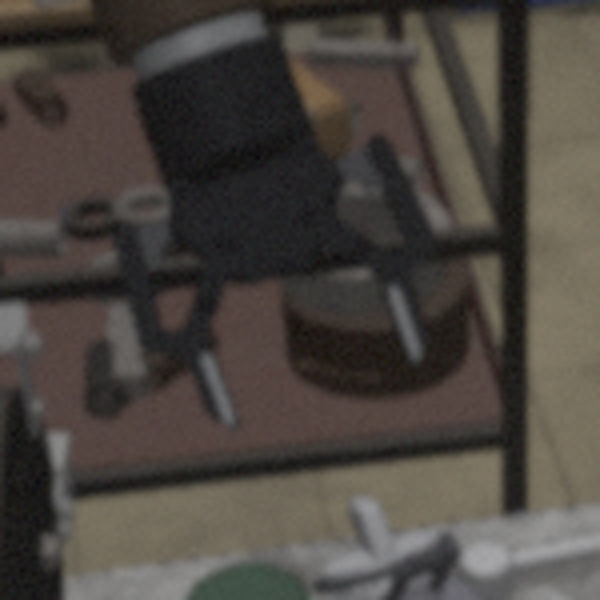

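The tips sit at (232,420) and (418,358) in the crop, within 2 px of prediction. Calibration and pose agree, so I'll descend and grip.

```bash
python3 -m handwheel '[[8.5,-0.2,0,0.9,0,0,0],[8.5,0,0,0.9,0,0,0],[8.5,0,0,0.9,0,0,0],[8.5,0,0,0.9,0,0,0],[8.5,0,0,0.8,0,0,0],[8.5,0,0,0.8,0,0,0],[8.5,0,0,0.7,0,0,0],[8.5,0,0,0,0,0,0]]' 40; python3 -m handwheel '[[2.5,0,0,0,0,0,0],[2.5,0,0,0,0,0,0],[2.5,0,0,0,0,0,0],[2.5,0,0,0,0,0,0],[2.5,0,0,0,0,0,0],[2.5,0,0,0,0,0,0],[2.5,0,0,0,0,0,0],[2.5,0,0,0,0,0,0]]' 40;  python3 -m handwheel '[[0,0,0,0,0,0,0],[0,0,0,0,0,0,0],[0,0,0,0,0,0,0],[0,0,0,0,0,0,0],[0,0,0,0,0,0,0],[0,0,0,0,0,0,0],[0,0,0,0,0,0,0],[0,0,0,0,0,0,0]]' 40; python3 -c "
from h import *
R,p,s=now();print(p,s['wrist_torque'],RN.T@(p-P0),s['joints'])"
```

```text
clock: 8.25
position: [0.5542, -0.2381, 0.1535]
tool_rot: [[0.035, 0.976, -0.217], [0.843, 0.088, 0.531], [0.537, -0.201, -0.819]]
contact_force: [-0.0, -0.2, 0.4]
width: 0.996
finger_force: 0.0
clock: 9.25
position: [0.5545, -0.2384, 0.154]
tool_rot: [[0.034, 0.976, -0.216], [0.843, 0.088, 0.531], [0.537, -0.2, -0.819]]
contact_force: [0.7, -0.4, -0.4]
width: 0.292
finger_force: 0.0
clock: 10.25
position: [0.5553, -0.2386, 0.1539]
tool_rot: [[0.034, 0.976, -0.214], [0.843, 0.087, 0.53], [0.536, -0.198, -0.82]]
contact_force: [5.1, -1.6, -1.9]
width: 0.127
finger_force: 42.9
[ 0.55528281 -0.23863749  0.15386862] [-1.62910945 -1.7990839  -0.66720632] [-0.00054349 -0.00050057  0.01120714] [-0.37101893  0.66266421  0.31150249 -0.43157912 -1.65642086 -2.68208376]
```

```bash
python3 -m handwheel '[[0,0,0.1,0,0,0,0],[0,0,0,0,0,0,-8],[0,0,0,0,0,0,-8],[0,0,0,0,0,0,-8],[0,0,0,0,0,0,-8],[0,0,0,0,0,0,-8],[0,0,0,0,0,0,0],[0,0,0,0,0,0,0]]' 60; python3 -c "
from h import *
R,p,s=now();print(p,s['wrist_torque'],RN.T@(p-P0),R.T@np.array(s['contact_force']),RN.T@R,s['joints'][5])"
```

```text
clock: 11.25
position: [0.5569, -0.2381, 0.1539]
tool_rot: [[-0.602, 0.769, -0.213], [0.59, 0.609, 0.531], [0.538, 0.194, -0.82]]
contact_force: [6.8, -0.4, -1.1]
width: 0.125
finger_force: 63.9
[ 0.55685709 -0.23806682  0.15389783] [-1.27776905 -2.10663941 -0.90620941] [-0.00057983 -0.00217383  0.01126825] [-4.91506949  4.82872994 -0.77192809] [[ 0.94196693  0.33569857 -0.00218549]
 [ 0.3356916  -0.94196707 -0.00303067]
 [-0.00307605  0.00212115 -0.99999302]] -1.9846296572162094
```

```bash
python3 -m handwheel '[[0,-0.1,0.12,0,0,0,-9],[0,0,0,0,0,0,-9],[0,0,0,0,0,0,-9],[0,0,0,0,0,0,-9],[0,0,0,0,0,0,-9],[0,0,0,0,0,0,-9],[0,0,0,0,0,0,-9],[0,0,0,0,0,0,-9]]' 60; python3 -c "
from h import *
R,p,s=now();print(p,s['wrist_torque'],RN.T@(p-P0),R.T@np.array(s['contact_force']),RN.T@R,s['joints'][5])"
```

```text
clock: 12.25
position: [0.558, -0.2354, 0.1551]
tool_rot: [[-0.916, -0.34, -0.215], [-0.402, 0.744, 0.534], [-0.022, 0.575, -0.818]]
contact_force: [5.5, 6.9, 3.9]
width: 0.126
finger_force: 63.9
[ 0.55797194 -0.23542208  0.15512657] [ 1.28524074 -1.41524179 -1.37754409] [ 0.00178736 -0.00420335  0.01111074] [-7.85215431  5.47474974 -0.69628628] [[-0.03469481  0.99939401  0.00280757]
 [ 0.99939429  0.03470215 -0.00260903]
 [-0.00270488  0.00271535 -0.99999266]] -0.7251616040287481
```

```bash
python3 -m handwheel '[[0,-0.15,0.1,0,0,0,-9],[0,0,0,0,0,0,-9],[0,0,0,0,0,0,-9],[0,0,0,0,0,0,-9],[0,0,0,0,0,0,-9],[0,0,0,0,0,0,-9],[0,0,0,0,0,0,-9],[0,0,0,0,0,0,-9]]' 60; python3 -c "
from h import *
R,p,s=now();print(p,s['wrist_torque'],R.T@np.array(s['wrist_torque']),RN.T@(p-P0),R.T@np.array(s['contact_force']),RN.T@R,s['joints'][5])"
```

```text
clock: 13.25
position: [0.5559, -0.2341, 0.1565]
tool_rot: [[0.039, -0.974, -0.222], [-0.83, -0.155, 0.536], [-0.556, 0.164, -0.815]]
contact_force: [-1.2, 6.3, 8.0]
width: 0.123
finger_force: 64.0
[ 0.55586522 -0.23406626  0.15645724] [ 1.58514987  0.393691   -0.38410942] [-0.05210483 -1.66819794  0.17214378] [ 0.00422979 -0.00276309  0.01102498] [-9.67341105  1.47226904 -2.86505213] [[-0.96078344  0.27719682  0.00755613]
 [ 0.27722911  0.96079707  0.0036061 ]
 [-0.00626031  0.00555946 -0.99996495]] 0.528974728388581
```

```bash
python3 -m handwheel '[[0,-0.15,0,0,0,0,-4],[0,0,0,0,0,0,-4],[0,0,0,0,0,0,-4],[0,0,0,0,0,0,-2],[0,0,0,0,0,0,0],[0,0,0,0,0,0,0],[0,0,0,0,0,0,0],[0,0,0,0,0,0,0]]' 60; python3 -c "
from h import *
R,p,s=now();print(p,R.T@np.array(s['wrist_torque']),RN.T@(p-P0),R.T@np.array(s['contact_force']),RN.T@R,s['joints'])
# swing: rotate about hinge by 10deg steps, body twist
w=R.T@(Rg[:,1]); H=R.T@(HP-p)
from scipy.spatial.transform import Rotation as Ro
for a in(3,6,8): print(a,w*a, (np.eye(3)-Ro.from_rotvec(np.radians(a)*w).as_matrix())@H*100)"
```

```text
clock: 14.25
position: [0.5553, -0.2341, 0.1566]
tool_rot: [[0.267, -0.938, -0.223], [-0.771, -0.347, 0.534], [-0.578, 0.029, -0.816]]
contact_force: [-2.6, 2.9, 4.8]
width: 0.123
finger_force: 64.0
[ 0.55525674 -0.23414251  0.15658751] [-0.17334634 -0.49365777  0.07455859] [ 0.00443453 -0.00217074  0.01104065] [-5.75531732  1.56268171 -1.79419977] [[-0.99905339  0.04306172  0.00616578]
 [ 0.04309144  0.99905974  0.00477087]
 [-0.00595454  0.00503205 -0.99996961]] [-0.36566739  0.66200353  0.31491626 -0.43483658 -1.66853735  0.76688398]
3 [0.12927431 2.99717922 0.01431261] [-0.06504107  0.00388502 -0.22609098]
6 [0.25854862 5.99435845 0.02862522] [-0.14181553  0.00825836 -0.44846257]
8 [0.34473149 7.99247793 0.03816696] [-0.19941445  0.01143934 -0.5943425 ]
```

```bash
python3 -m handwheel '[[0,-0.065,0,-0.226,0.13,3,0],[0,-0.065,0,-0.226,0.13,3,0],[0,-0.065,0,-0.226,0.13,3,0],[0,-0.065,0,-0.226,0.13,3,0],[0,0,0,0,0,0,0],[0,0,0,0,0,0,0],[0,0,0,0,0,0,0],[0,0,0,0,0,0,0]]' 80; python3 -c "
from h import *
R,p,s=now();print(p,R.T@np.array(s['wrist_torque']),R.T@np.array(s['contact_force']),RN.T@R,s['joints'],RN.T@(p-HP))"
```

```text
clock: 15.25
position: [0.5562, -0.2364, 0.1656]
tool_rot: [[0.306, -0.94, -0.154], [-0.866, -0.342, 0.366], [-0.396, 0.021, -0.918]]
contact_force: [-4.5, 3.6, 9.1]
width: 0.12
finger_force: 83.6
[ 0.55615631 -0.23635053  0.16557312] [-0.72176551 -1.90659883  0.02019453] [-8.10701156  3.14167211 -6.34739192] [[-0.97853022  0.04308525 -0.20154969]
 [ 0.04303344  0.99906285  0.00464079]
 [ 0.20156076 -0.00413223 -0.9794673 ]] [-0.29962364  0.56406531  0.19110042 -0.31039548 -1.47355527  0.71758032] [-0.04036459 -0.00217168  0.01976876]
```

```bash
python3 -m handwheel '[[0,-0.24,0,-0.45,0.26,6,0],[0,-0.14,0,-0.45,0.26,6,0],[0,-0.14,0,-0.45,0.26,6,0],[0,-0.14,0,-0.45,0.26,6,0],[0,-0.14,0,-0.45,0.26,6,0],[0,-0.14,0,-0.45,0.26,6,0],[0,0,0,0,0,0,0],[0,0,0,0,0,0,0]]' 80; python3 -c "
from h import *
R,p,s=now();print(p,R.T@np.array(s['wrist_torque']),R.T@np.array(s['contact_force']),RN.T@R,s['joints'],RN.T@(p-HP))"
```

```text
clock: 16.25
position: [0.555, -0.2335, 0.1933]
tool_rot: [[0.327, -0.942, 0.081], [-0.918, -0.336, -0.212], [0.226, -0.005, -0.974]]
contact_force: [-5.5, 2.0, 8.9]
width: 0.12
finger_force: 84.4
[ 0.55503956 -0.23350892  0.19325501] [-1.48065563 -0.9706353  -0.07900927] [-1.61936649  4.48501007 -9.55224424] [[-0.66721198  0.03252162 -0.74415759]
 [ 0.04336096  0.99904802  0.00478354]
 [ 0.74360473 -0.02907575 -0.66798698]] [-0.03165703  0.30753097 -0.33004696  0.27848636 -0.86300876  0.1999053 ] [-0.02198607 -0.0022084   0.04069334]
```

```bash
python3 -m handwheel '[[0,-0.14,0,-0.45,0.26,6,0],[0,-0.14,0,-0.45,0.26,6,0],[0,-0.14,0,-0.45,0.26,6,0],[0,-0.14,0,-0.45,0.26,6,0],[0,0,0,0,0,0,0],[0,0,0,0,0,0,0],[0,0,0,0,0,0,0],[0,0,0,0,0,0,0]]' 80; python3 -c "
from h import *
R,p,s=now();print(p,R.T@np.array(s['wrist_torque']),R.T@np.array(s['contact_force']),RN.T@R,s['joints'],RN.T@(p-HP))"
```

```text
clock: 17.25
position: [0.5511, -0.2234, 0.2086]
tool_rot: [[0.257, -0.94, 0.225], [-0.752, -0.341, -0.564], [0.607, -0.024, -0.795]]
contact_force: [-10.4, 5.5, 13.0]
width: 0.12
finger_force: 85.4
[ 0.5510929  -0.22337287  0.20858413] [-2.34340668 -1.49496528 -0.13929833] [  1.0752972    7.61574084 -15.79049417] [[-0.30209793  0.01787611 -0.95310927]
 [ 0.04502439  0.99897591  0.00446542]
 [ 0.95221302 -0.04156417 -0.30259342]] [ 0.03048955  0.22328693 -0.74552012  1.1161058  -0.68827404 -0.61663983] [-0.00428451 -0.00237352  0.04701197]
```

```bash
python3 -m handwheel '[[0,-0.1,0.1,-0.45,0.2,5,0],[0,-0.1,0,-0.4,0.2,5,0],[0,-0.1,0,-0.38,0.2,5,0],[0,-0.1,0,-0.38,0.2,5,0],[0,0,0,0,0,0,0],[0,0,0,0,0,0,0],[0,0,0,0,0,0,0],[0,0,0,0,0,0,0]]' 80; python3 -c "
from h import *
R,p,s=now();print(p,R.T@np.array(s['wrist_torque']),R.T@np.array(s['contact_force']),RN.T@R,s['joints'],RN.T@(p-HP))"
```

```text
clock: 18.25
position: [0.5459, -0.2102, 0.2177]
tool_rot: [[0.161, -0.935, 0.315], [-0.514, -0.352, -0.783], [0.843, -0.036, -0.537]]
contact_force: [-9.3, 7.5, 11.6]
width: 0.119
finger_force: 85.2
[ 0.54588525 -0.21015317  0.21771171] [-2.09764182 -0.83449787 -0.04660028] [  4.43021192   5.61394145 -14.95784351] [[ 0.0441738   0.00126575 -0.99902306]
 [ 0.04476658  0.9989922   0.00324515]
 [ 0.99802035 -0.0448662   0.04407262]] [ 0.01770741  0.25853871 -0.92076229  1.66370739 -0.91325128 -1.14636435] [ 0.012589   -0.002533    0.04633973]
```

```bash
python3 -m handwheel '[[0,-0.1,0,-0.38,0.2,5,0],[0,0,0,0,0,0,0],[0,0,0,0,0,0,0],[4,0,0,0,0,0,0],[4,0,0,0,0,0,0],[4,0,0,0,0,0,0],[4,0,0,0,0,0,0],[4,0,0,0,0,0,0]]' 40; python3 -m handwheel '[[4,0,0,0,0,0,0],[4,0,0,0,0,0,0],[4,0,0,-1,0,0,0],[4,0,0,-2,0,0,0],[4,0,0,-2,0,0,0],[4,0,0,-2,0,0,0],[4,0,0,-2,0,0,0],[4,0,0,0,0,0,0]]'; python3 - <<'E'
from h import *
import cv2
from cell import read_camera
R,p,s=now();print(p,s["joints"],s["contact_force"])
a=read_camera("side")[100:300,200:400]; b=read_camera("top")[150:350,270:470]
cv2.imwrite("pics/g3.png",np.hstack([cv2.resize(i,(400,400),interpolation=cv2.INTER_CUBIC) for i in(a,b)])[:,:,::-1])
E
```

```text
clock: 19.25
position: [0.5456, -0.2054, 0.216]
tool_rot: [[0.136, -0.933, 0.332], [-0.449, -0.357, -0.819], [0.883, -0.037, -0.468]]
contact_force: [0.2, -0.2, 0.2]
width: 0.468
finger_force: 0.0
clock: 20.25
position: [0.516, -0.1299, 0.2591]
tool_rot: [[0.136, -0.932, 0.335], [-0.449, -0.36, -0.818], [0.883, -0.04, -0.468]]
contact_force: [-1.0, 0.1, -0.0]
width: 0.469
finger_force: 0.0
[ 0.51601907 -0.12993697  0.25909095] [ 0.32727282  0.19618321 -0.94034033  1.40547889 -1.10701488 -1.12695738] [-1.00960947  0.05674113 -0.04274217]
```

View pics/g3.png

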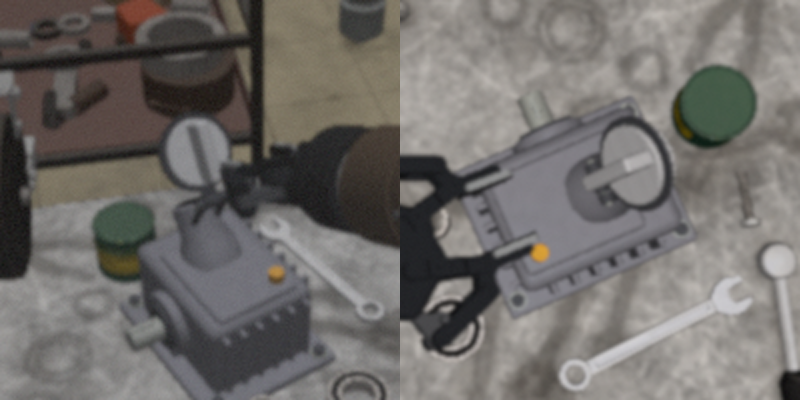

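The cap now stands open at about (195,150) in the side crop and (635,165) in the top crop. Its tilt fits roughly 92–97° of swing. The gripper is clear and the bystanders look undisturbed, so I'm handing in.

```bash
python3 -c "
from cell import hand_in
print(hand_in())"
```

```text
the job is handed in; nothing more can be done
None
```

I unscrewed the cap, swung it open to about 95° (judged from the tool pose and the last pictures), let go of it and handed the job in at about 20 s, with the bystanders apparently undisturbed and no verdict returned.

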